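# Load the lens-tube carrier and hold it home in the measuring dock

## Task

Stand the two loose lens tubes upright in the two empty cells of the carrier, one per cell, setting them down rather than dropping them. Then push the carrier by its push plate along its rails against the sprung pusher until it sits firmly on both hard stops of the measuring head, without ramming it, and keep pushing: finish while still holding it there, because the spring drives it back as soon as you let go. Leave the other things on the table alone.

Things in the scene. Friction and masses are not known exactly. Their poses are not given: they have to be found in the camera images.
- tube_a: Lens tube, one of three identical ones: plain black upright cylinder, diameter 40 mm, height 90 mm, about 100 g, a glass lens in its top face. Origin at the centre of its underside, z up its axis. Starts standing on the table, on the robot's right.
- tube_b: Second loose lens tube, same as tube_a, also standing on the table on the robot's right.
- tube_c: Third identical lens tube; it already stands in the cell of the carrier nearest to the sprung pusher and stays there.
- carrier: Bare aluminium crate, 160 (x) by 56 (y) by 40 mm high, three open-topped cells in a row along x; 450 g, slides easily (friction about 0.2), captive between the dock's rails, cannot be lifted out. Origin: centre of the crate's underside; x along the slide, away from the robot towards the pusher. Its far face (x = +80 mm) meets pusher and stops; starts 25 to 50 mm short of the pusher.
- cell_near (a point): Centre of the floor of the near cell (carrier x = -52 mm, next to the push plate), empty at the start. Every cell is 48 by 48 mm inside, its floor 6 mm above the carrier's underside, walls and dividers 4 mm thick, their tops 34 mm above the cell floor.
- cell_mid (a point): Centre of the floor of the middle cell (carrier x = 0), empty at the start.
- cell_far (a point): Centre of the floor of the far cell (carrier x = +52 mm, next to the pusher), holding tube_c.
- push_face (a point): Centre of the flat near face of the upright push plate on the carrier's tail, at carrier x = -124 mm, 35 mm above the carrier's underside; pushing goes along the carrier's +x. Plate 10 mm thick, 50 mm wide, its top 60 mm above the underside, 34 mm free between it and the crate, nothing tall behind it.
- dock: Fixed dock: black base plate 400 by 160 by 12 mm, two low aluminium rails (tops 26 mm above the table, outer faces 92 mm apart, ending short of the push plate) and a grey measuring head at the far end (120 mm wide, top 107 mm). Origin on the table, x along the rails to the head. Carrier's underside is 12 mm above the table; on the stops its origin is at dock x = +20 mm (push face at -104 mm).
- stops: Two fixed steel stop posts, diameter 16 mm, centres 44 mm apart, on the head's face either side of the sprung pusher, 32 mm above the table. Origin midway between their flat ends, at dock x = +100 mm, where the crate's far face ends up.
- plunger (a joint): Travel of the sprung pusher, m: 0 fully out, grows as it is pressed in. It reads 0.020 when the carrier rests on both hard stops. The spring pushes back with 4 N at 0 and 10 N at 0.020.
- plunger_tip (a point): Centre of the pusher's round brass face (diameter 20 mm), on the centre line of the dock, 32 mm above the table; 20 mm in front of the stops when out.
- post: Bystander: slim bare steel post, foot 32 mm across, 75 mm tall, standing among the loose tubes. Origin under its centre. Leave alone.
- lens_ring: Bystander: low black ring, 58 mm across, 20 mm tall, lying among the loose tubes. Leave alone.
- fork: Bystander: black clamping fork about 110 mm long, 16 mm high, left of the dock. Leave alone.
- driver: Bystander: screwdriver with yellow handle, 160 mm, lying beyond the loose tubes. Leave alone.
- jar: Bystander: small glass jar, 56 mm across, 60 mm tall, on the robot's left. Leave alone.
- hex_key: Bystander: flat steel wrench, 130 mm, left of the dock. Leave alone.
Mind the look-alikes: they are no part of the job. What is shaped like the tube_a but yellow is not meant. There is more than one size of the carrier; the job needs the smaller.

How it is judged:
By the outcome, as a careful person would: the job done as asked, in the order asked, and still so for the second after the job is handed in, while the arm keeps its last pose, push and grip.
It also fails if it takes over 67 s, if anything falls off the work surface, if the arm or the gripper's body presses on something with over 40 N, if the wrist force passes 120 N, or if a joint passes its speed limit or range.

## Robot

A 7-joint arm with a two-finger parallel gripper is mounted at the origin on the work surface. World frame = base frame: x ahead of the robot, y to its left, z up, the work surface at z = 0. Lengths are in mm, angles in rad, forces in N, time in s.
With the tool pointing down it reaches from about 400 to 850 mm from the base axis. Payload 4.5 kg.
Tool frame: the origin (TCP) lies midway between the tips of the shut fingers; the grasp point (between the pads) lies 19 mm behind it; z points along the fingers, y is the direction in which the jaws open and shut (so a half turn about z gives the same grasp; the last joint's range is limited). The gripper opens to 88 mm and grips with 3 to 60 N. Pads are 18 mm wide; open, the fingers measure 123 mm over their backs; the gripper's body (75 mm by 187 mm) begins 45 mm behind the grasp point.
Start: joints at [-1.08, 0.689, -0.195, 1.565, 0.157, 0.902, -0.215], TCP at [275.66, 560.953, 199.443] pointing down, gripper open.
Joint ranges: [-3.01, 3.01], [-0.46, 2.08], [-1.47, 1.51], [0.13, 2.56], [-1, 4.14], [0.04, 2.09], [-2.66, 2.66]. Speed limits (rad/s): [2.57, 2.57, 3.14, 3.14, 3.14, 3.14, 3.14].

## Interface

Orientations are given as a 3x3 rotation matrix whose columns are the frame's x, y, z axes.
In Python, from cell import manip gives the robot as it stands. The module is installed in compiled form; this text tells all that it offers.
- The arm moves only by the tool servo_tool, never from a script. Its argument "rows" is text: rows parted by semicolons, each of 6 numbers parted by spaces: the shift along the world's x, y, z in mm, then the turn, a rotation vector about the world's x, y, z in degrees. In form: dx dy dz rx ry rz; .... A call has 1 to 20 rows; each row is the pose to reach, as a shift and turn from the pose commanded when the call began; what a row does not reach only later rows make up. A row lasts 1/12 s, in which the tool goes at most 41.7 mm and 7.16 degrees, less where a joint would pass 70% of its speed; a pose out of reach is approached as far as the arm can. A call with a gripper value outside its range is refused whole. "claw" is the opening, from 0 (shut) to 1 (fully open), set as the call begins (left out, the last holds). The fingers move at their own pace and stop on an object; "grip_force" is the grip in N (left out, the last holds). Time passes only in rows, so rows that repeat a pose let the fingers close. It gives the time, the measured TCP pose, the force and the opening at its end, in the units of the state.
- manip.state(): the state, without advancing time (a new reading comes with each control period).
- manip.snapshot(name): name is "side" or "top" or "wrist"; returns a dict with "frame" (420x560x3 uint8, red, green, blue), "camera_matrix" (3x3 intrinsics, pixels), "eye" and "orientation" of the camera in the world; the wrist camera has in their place "mount" (4x4, takes a point from camera to tool coordinates, whose origin is the TCP and whose axes are the flange's). Camera axes: x right, y down, z forward; pixel columns grow to the right and rows downward; lengths in mm; the calibration is good to about 2 mm. The wrist camera is an equidistant fisheye: a pixel r from the principal point sees the ray r / f radians off the axis. A picture is of the moment at which its call begins: read the wrist's pose just before it. There is no depth.
- manip.sign_off(): hands the job in, once; it reports no verdict.
The state is a dict: "time": time; "q": joint angles; "joint_velocities": joint speeds; "joint_torque": joint torques, N m; "eef_pos": TCP position; "orientation": TCP orientation; "contact_force": force on the tool from outside, world axes, zero at the start; "moment": the same for the moment, N m; "finger_gap": opening from 0.0 (shut) to 1.0 (fully open).
Only numpy, scipy, OpenCV 4.12 (cv2) and the standard library are available. Lean on these libraries where they do the work, as an engineer would, in place of code of your own. Each camera call takes 0.05 s, during which the arm holds its last target.

## Working session

There is one attempt and no reset: what is moved stays moved. The work goes in short steps, Python scripts to look and compute and a tool call to move; the robot and the scene stay as the last step left them, time stands still between calls to the robot, and variables do not carry over. Pictures are saved under pics/ and viewed, and the job is handed in when it is done.

Besides the shell and the picture viewer there is one more tool, called after ">>>" by a JSON object that holds its "api" and its "payload". servo_tool: Moves the arm, as the interface text tells. Its arguments: {"type":"object","properties":{"rows":{"type":"string"},"claw":{"type":"number"},"grip_force":{"type":"number"}},"required":["rows"]}

```bash
mkdir -p pics; cat > h.py <<'E'
import numpy as np, cv2
from cell import manip
def snap(n,fn):
    s=manip.snapshot(n); cv2.imwrite('pics/'+fn,s['frame'][:,:,::-1]); 
    np.save('pics/'+fn+'.npy',{k:v for k,v in s.items()},allow_pickle=True); return s
def load(fn): return np.load('pics/'+fn+'.npy',allow_pickle=True).item()
def px2w(s,u,v,z):
    K=np.array(s['camera_matrix']);R=np.array(s['orientation']);e=np.array(s['eye'])
    d=R@np.linalg.inv(K)@np.array([u,v,1.]); return e+d*(z-e[2])/d[2]
def w2px(s,p):
    K=np.array(s['camera_matrix']);R=np.array(s['orientation']);e=np.array(s['eye'])
    c=K@(R.T@(np.array(p)-e)); return c[:2]/c[2]
E
python3 - <<'E'
from h import *
np.set_printoptions(precision=3,suppress=True)
st=manip.state()
print(st)
for n in('side','top','wrist'):
    s=snap(n,n+'0.png')
    print(n,{k:v for k,v in s.items() if k!='frame'})
E
```

```text
{'time': 0.0, 'q': array([-1.08 ,  0.69 , -0.195,  1.566,  0.157,  0.902, -0.215]), 'joint_velocities': array([-0.   , -0.   , -0.   , -0.001, -0.001,  0.001,  0.001]), 'joint_torque': array([ -0.001, -52.757,  -1.267, -15.343,  -0.053,   0.007,   0.   ]), 'eef_pos': array([275.41 , 560.274, 198.624]), 'orientation': array([[-0.898,  0.441, -0.001],
       [ 0.441,  0.898, -0.002],
       [-0.   , -0.002, -1.   ]]), 'contact_force': array([-0.306, -0.228,  0.207]), 'moment': array([-0.039,  0.003, -0.075]), 'finger_gap': 1.0018540340525488}
side {'camera_matrix': array([[536.122,   0.   , 284.576],
       [  0.   , 536.122, 212.187],
       [  0.   ,   0.   ,   1.   ]]), 'eye': array([  343.401, -1331.065,   933.005]), 'orientation': array([[ 0.983, -0.118,  0.142],
       [-0.184, -0.521,  0.834],
       [-0.024, -0.846, -0.533]])}
top {'camera_matrix': array([[402.27 ,   0.   , 287.66 ],
       [  0.   , 402.27 , 216.276],
       [  0.   ,   0.   ,   1.   ]]), 'eye': array([ 447.404,   24.625, 1199.446]), 'orientation': array([[ 0.001, -0.994,  0.106],
       [-1.   ,  0.   ,  0.014],
       [-0.014, -0.106, -0.994]])}
wrist {'camera_matrix': array([[325.192,   0.   , 278.184],
       [  0.   , 325.192, 207.838],
       [  0.   ,   0.   ,   1.   ]]), 'mount': array([[   0.001,   -0.952,   -0.307,   79.389],
       [   1.   ,    0.001,   -0.   ,    0.065],
       [   0.001,   -0.307,    0.952, -185.565],
       [   0.   ,    0.   ,    0.   ,    1.   ]])}
```

View pics/top0.png

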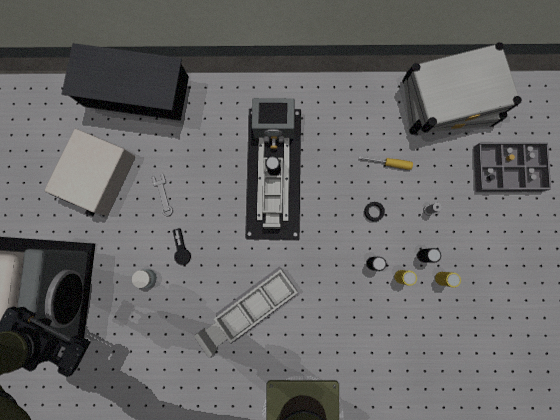

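View pics/side0.png

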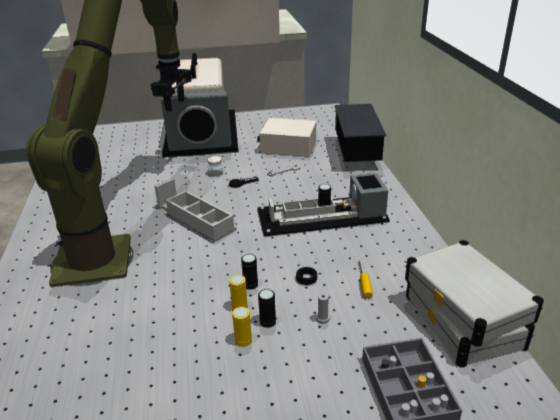

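The top view shows black tubes near (377,264) and (430,255), yellow decoys near (406,277) and (448,279), and the dock around (272,170). I'll enlarge these areas.

```bash
python3 - <<'E'
from h import *
f=load('top0.png')['frame'][:,:,::-1]
cv2.imwrite('pics/c1.png',cv2.resize(f[190:300,350:480],None,fx=6,fy=5.4545,interpolation=cv2.INTER_CUBIC)[:600])
cv2.imwrite('pics/c2.png',cv2.resize(f[90:245,235:310],None,fx=5,fy=3.8,interpolation=cv2.INTER_CUBIC))
f=load('side0.png')['frame'][:,:,::-1]
cv2.imwrite('pics/c3.png',cv2.resize(f[165:240,250:395],None,fx=5.5,fy=5.5,interpolation=cv2.INTER_CUBIC))
E
```

```text
(no output)
```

View pics/c1.png

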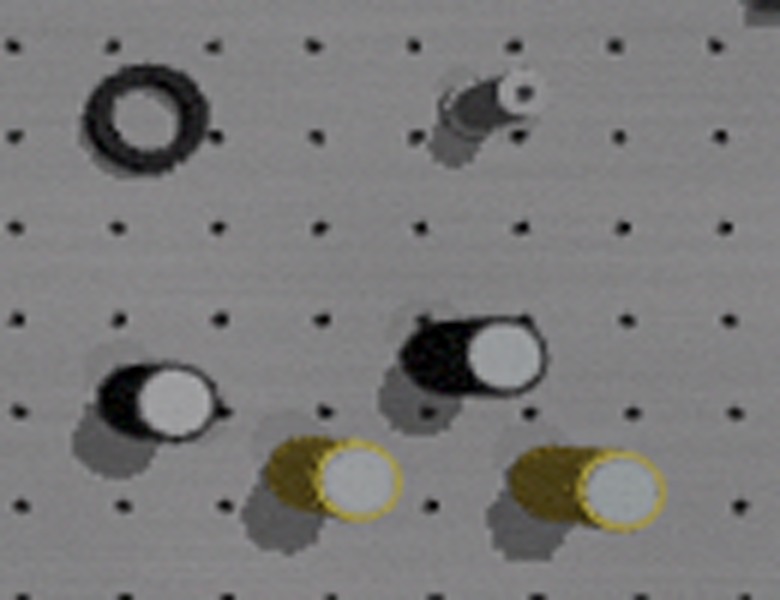

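View pics/c2.png

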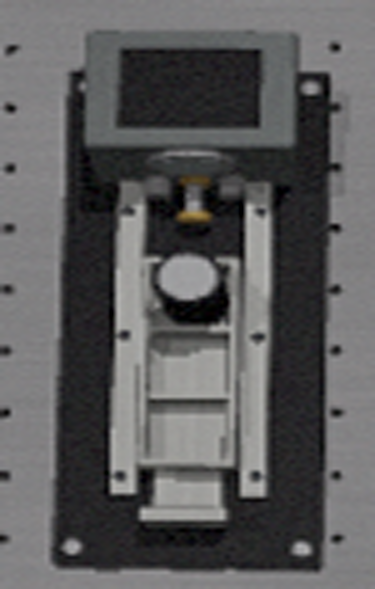

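View pics/c3.png

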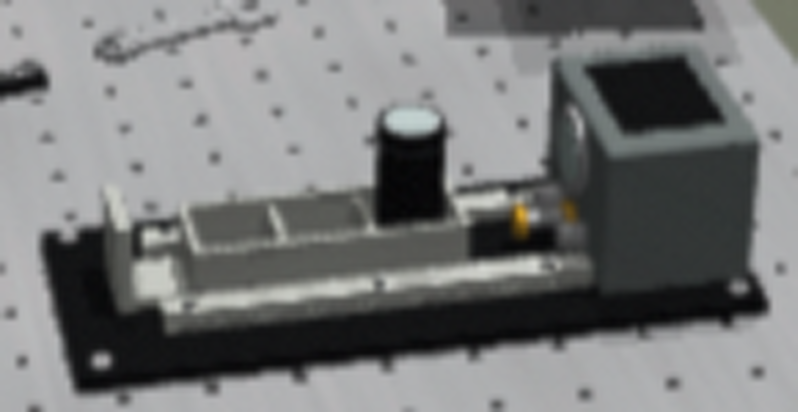

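```bash
python3 - <<'E'
from h import *
np.set_printoptions(precision=1,suppress=True)
s=load('top0.png')
c1=lambda x,y:(350+(x+.5)/6-.5,190+(y+.5)/5.4545-.5)
c2=lambda x,y:(235+(x+.5)/5-.5,90+(y+.5)/3.8-.5)
for n,c,x,y,z in [('tubeL',c1,178,402,90),('tubeR',c1,506,356,90),('yel1',c1,360,481,90),('yel2',c1,621,490,90),('post',c1,522,93,75),('ring',c1,147,119,20),
 ('baseNL',c2,53,562,12),('baseNR',c2,325,570,12),('baseFR',c2,329,74,12),('baseFL',c2,68,72,12),
 ('railNL',c2,110,492,26),('railNR',c2,268,497,26),('railFL',c2,119,182,26),('railFR',c2,272,182,26),
 ('rimNL',c2,140,467,52),('rimNR',c2,236,467,52),('rimFL',c2,144,258,52),('rimFR',c2,238,258,52),
 ('div1',c2,188,399,52),('div2',c2,190,329,52),('plateTopL',c2,140,514,72),('plateTopR',c2,226,514,72),('tubeC',c2,188,276,108),('headTopNL',c2,86,146,107),('headNR',c2,297,146,107),('headFL',c2,86,32,107),('headFR',c2,298,34,107),('plungertip',c2,194,216,42)]:
    print(n,px2w(s,*c(x,y),z))
E
```

```text
tubeL [ 436.8 -209.5   90. ]
tubeR [ 459.9 -358.9   90. ]
yel1 [ 397.8 -290.8   90. ]
yel2 [ 393.6 -408.2   90. ]
post [ 594.6 -376.6   75. ]
ring [ 587.8 -212.6   20. ]
baseNL [511.2 167.4  12. ]
baseNR [505.1   6.6  12. ]
baseFR [903.6   3.3  12. ]
baseFL [906. 163.  12.]
railNL [564.6 132.8  26. ]
railNR [560.7  40.1  26. ]
railFL [810.5 129.7  26. ]
railFR [810.2  37.9  26. ]
rimNL [581.  113.3  52. ]
rimNR [580.9  58.1  52. ]
rimFL [742.5 112.3  52. ]
rimFR [742.3  57.4  52. ]
div1 [633.  86.  52.]
div2 [687.   85.1  52. ]
plateTopL [543.6 111.5  72. ]
plateTopR [543.6  63.1  72. ]
tubeC [714.6  83.5 108. ]
headTopNL [812.8 141.2 107. ]
headNR [812.3  23.  107. ]
headFL [900.  142.1 107. ]
headFR [897.9  22.4 107. ]
plungertip [778.3  83.7  42. ]
```

>>> {"api": "servo_tool", "payload": {"rows": "10 -20 0 0 0 2; 30 -60 0 0 0 6; 50 -100 0 0 0 10; 70 -140 0 0 0 14; 90 -180 0 0 0 18; 110 -215 0 0 0 22; 130 -250 0 0 0 26.2; 150 -285 0 0 0 26.2; 170 -320 0 0 0 26.2; 185 -355 0 0 0 26.2; 195 -390 0 0 0 26.2; 200 -430 0 0 0 26.2; 200 -470 0 0 0 26.2; 195 -510 0 0 0 26.2; 190 -550 0 0 0 26.2; 185 -590 0 0 0 26.2; 180 -630 0 0 0 26.2; 170 -665 0 0 0 26.2; 161 -700 0 0 0 26.2; 161 -720 0 0 0 26.2", "claw": 0.75}}

```text
time: 1.82
eef_pos: [433.5, -163.7, 199.0]
orientation: [[-1.0, 0.005, -0.003], [0.005, 1.0, -0.002], [0.003, -0.002, -1.0]]
contact_force: [0.7, -0.0, -0.2]
finger_gap: 0.749
```

```bash
python3 - <<'E'
from h import *
np.set_printoptions(precision=3,suppress=True)
s=manip.state();print(s)
snap('wrist','w1.png')
E
```

```text
{'time': 1.8167, 'q': array([ 0.539,  0.507, -0.422,  2.026,  0.328,  0.676,  1.471]), 'joint_velocities': array([ 0.458,  0.106, -0.056, -0.237,  0.005,  0.117,  0.468]), 'joint_torque': array([ -1.862, -40.372,  -2.698, -11.247,   0.002,  -0.13 ,  -0.225]), 'eef_pos': array([ 433.512, -163.663,  199.026]), 'orientation': array([[-1.   ,  0.005, -0.003],
       [ 0.005,  1.   , -0.002],
       [ 0.003, -0.002, -1.   ]]), 'contact_force': array([ 0.679, -0.011, -0.191]), 'moment': array([ 0.07 , -0.008, -0.017]), 'finger_gap': 0.7485100247700677}
```

View pics/w1.png

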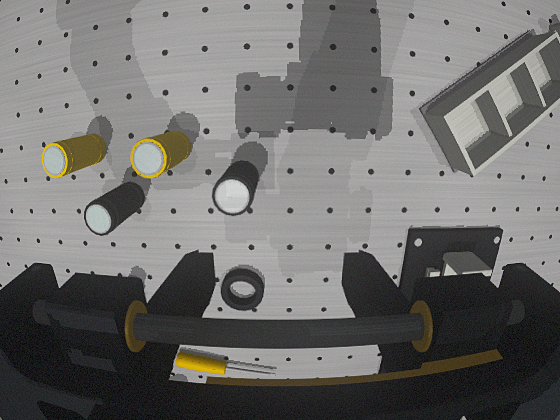

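The wrist view shows tube L's top at about (235,195), tube R's at (99,217) and the yellow ones at (55,160) and (149,158). I'll let it settle, then measure.

>>> {"api": "servo_tool", "payload": {"rows": "0 0 0 0 0 0; 0 0 0 0 0 0; 0 0 0 0 0 0"}}

```text
time: 2.12
eef_pos: [437.1, -157.3, 199.5]
orientation: [[-1.0, -0.003, 0.0], [-0.003, 1.0, 0.001], [-0.0, 0.001, -1.0]]
contact_force: [0.4, 0.5, 0.0]
finger_gap: 0.751
```

```bash
cat >> h.py <<'E'
def wsnap(fn):
    st=manip.state(); s=manip.snapshot('wrist'); s['p']=np.array(st['eef_pos']); s['R']=np.array(st['orientation'])
    cv2.imwrite('pics/'+fn,s['frame'][:,:,::-1]); np.save('pics/'+fn+'.npy',s,allow_pickle=True); return s
def wpx2w(s,u,v,z):
    K=s['camera_matrix'];a=np.array([u-K[0,2],v-K[1,2]]);r=np.hypot(*a);th=r/K[0,0]
    d=np.r_[np.sin(th)*a/r,np.cos(th)]; M=s['mount']
    d=s['R']@M[:3,:3]@d; e=s['p']+s['R']@M[:3,3]
    return e+d*(z-e[2])/d[2]
E
python3 - <<'E'
from h import *
s=wsnap('w2.png');print(s['p'],s['R'])
f=s['frame'][:,:,::-1]
cv2.imwrite('pics/w2c.png',cv2.resize(f[130:250,40:290],None,fx=3.2,fy=3.2,interpolation=cv2.INTER_CUBIC))
E
```

```text
[ 437.06818009 -157.32353637  199.48775401] [[-9.99995143e-01 -3.10064945e-03  3.15770519e-04]
 [-3.10031702e-03  9.99994645e-01  1.04786505e-03]
 [-3.19017890e-04  1.04688097e-03 -9.99999401e-01]]
```

View pics/w2c.png

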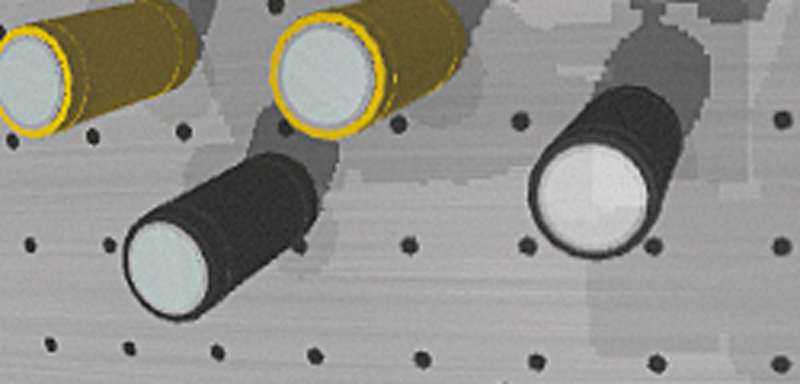

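```bash
python3 - <<'E'
from h import *
s=load('w2.png')
for n,x,y in [('L',594,198),('R',169,269),('y1',328,76)]:
    print(n,wpx2w(s,40+(x+.5)/3.2-.5,130+(y+.5)/3.2-.5,90))
t=load('side0.png')
for p in [(436.8,-209.5,90),(459.9,-358.9,90)]: print(w2px(t,p))
f=t['frame'][:,:,::-1]
cv2.imwrite('pics/c4.png',cv2.resize(f[245:335,220:300],None,fx=6,fy=6,interpolation=cv2.INTER_CUBIC))
E
```

```text
L [ 436.82703749 -207.46232546   90.        ]
R [ 460.35811179 -357.67883706   90.        ]
y1 [ 398.08410568 -289.08398287   90.        ]
[248.74927801 257.39486345]
[266.39053913 293.20021325]
```

View pics/c4.png

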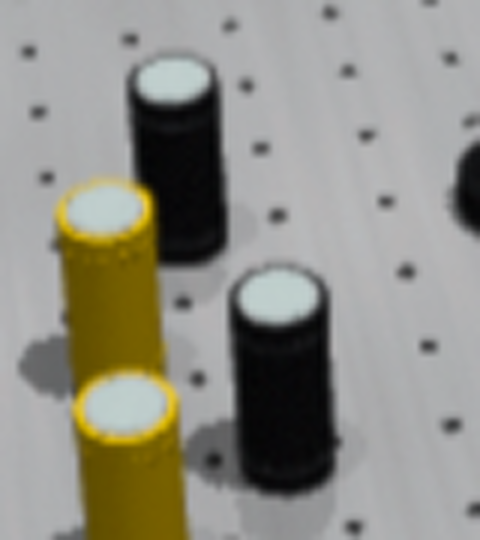

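>>> {"api": "servo_tool", "payload": {"rows": "0 -15 0 0 0 0; 0 -30 0 0 0 0; 0 -42 0 0 0 0; 0 -49.5 0 0 0 0; 0 -49.5 -10 0 0 0; 0 -49.5 -30 0 0 0; 0 -49.5 -60 0 0 0; 0 -49.5 -85 0 0 0; 0 -49.5 -105 0 0 0; 0 -49.5 -120 0 0 0; 0 -49.5 -132 0 0 0; 0 -49.5 -142 0 0 0; 0 -49.5 -149 0 0 0; 0 -49.5 -153 0 0 0; 0 -49.5 -153 0 0 0; 0 -49.5 -153 0 0 0"}}

```text
time: 3.5
eef_pos: [436.9, -208.4, 46.7]
orientation: [[-1.0, -0.001, 0.0], [-0.001, 1.0, 0.0], [-0.0, 0.0, -1.0]]
contact_force: [-0.4, -0.4, -0.7]
finger_gap: 0.75
```

```bash
python3 - <<'E'
from h import *
s=wsnap('w3.png');print(s['p'],s['R'])
E
```

```text
[ 436.9143566  -208.37371804   46.65129247] [[-9.99999576e-01 -8.76961130e-04  2.82732209e-04]
 [-8.76935364e-04  9.99999611e-01  9.12447125e-05]
 [-2.82812117e-04  9.09967359e-05 -9.99999956e-01]]
```

View pics/w3.png

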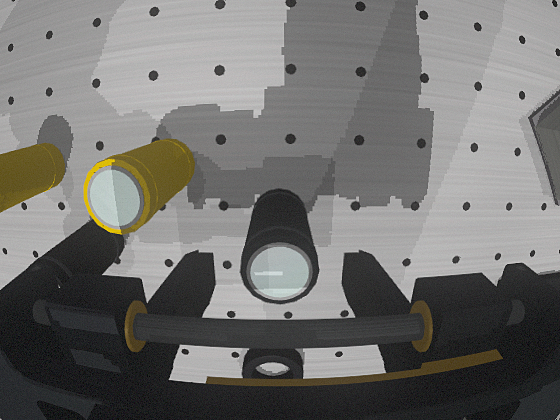

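The tube sits centred between the fingers, its lens at (279,271). I'll close on it.

```bash
python3 - <<'E'
from h import *
s=load('w3.png'); print(wpx2w(s,279.5,271,90))
E
```

```text
[ 436.32533456 -207.84356438   90.        ]
```

>>> {"api": "servo_tool", "payload": {"rows": "0 0 0 0 0 0; 0 0 0 0 0 0; 0 0 0 0 0 0; 0 0 0 0 0 0; 0 0 0 0 0 0; 0 0 0 0 0 0; 0 0 0 0 0 0; 0 0 0 0 0 0", "claw": 0.35, "grip_force": 15}}

```text
time: 4.22
eef_pos: [436.9, -208.5, 46.6]
orientation: [[-1.0, -0.001, 0.0], [-0.001, 1.0, 0.0], [-0.0, 0.0, -1.0]]
contact_force: [-0.6, 0.3, 3.8]
finger_gap: 0.44
```

>>> {"api": "servo_tool", "payload": {"rows": "0 0 3 0 0 0; 0 0 10 0 0 0; 0 0 22 0 0 0; 0 0 40 0 0 0; 0 0 60 0 0 0; 0 0 80 0 0 0; 0 0 95 0 0 0; 5 6 105 0 0 0; 15 20 110 0 0 0; 35 45 110 0 0 0; 55 72 110 0 0 0; 76 100 110 0 0 0; 98 128 110 0 0 0; 119 156 110 0 0 0; 140 184 110 0 0 0; 161 212 110 0 0 0; 181 238 110 0 0 0; 198 260 110 0 0 0; 212 278 110 0 0 0; 220 289 110 0 0 0"}}

```text
time: 5.88
eef_pos: [657.5, 84.1, 156.7]
orientation: [[-1.0, -0.003, 0.0], [-0.003, 1.0, 0.003], [-0.0, 0.003, -1.0]]
contact_force: [0.0, 0.5, -1.0]
finger_gap: 0.442
```

>>> {"api": "servo_tool", "payload": {"rows": "3 3 0 0 0 0; 4.5 4.5 0 0 0 0; 4.5 4.5 0 0 0 0; 4.5 4.5 0 0 0 0; 4.5 4.5 0 0 0 0"}}

```text
time: 6.3
eef_pos: [660.6, 83.1, 156.5]
orientation: [[-1.0, 0.001, -0.001], [0.001, 1.0, -0.001], [0.001, -0.001, -1.0]]
contact_force: [0.5, -0.6, -1.4]
finger_gap: 0.442
```

```bash
python3 - <<'E'
from h import *
s=wsnap('w4.png');print(s['p'],s['R']); print(manip.state()['contact_force'])
t=snap('top','top4.png');u=snap('side','side4.png')
f=t['frame'][:,:,::-1]
cv2.imwrite('pics/t4c.png',cv2.resize(f[90:245,225:320],None,fx=3.8,fy=3.8,interpolation=cv2.INTER_CUBIC))
f=u['frame'][:,:,::-1]
cv2.imwrite('pics/s4c.png',cv2.resize(f[130:240,240:395],None,fx=5,fy=5,interpolation=cv2.INTER_CUBIC))
E
```

```text
[660.60569853  83.13356541 156.51104826] [[-9.99999028e-01  1.18165192e-03 -7.39741847e-04]
 [ 1.18248273e-03  9.99998670e-01 -1.12367722e-03]
 [ 7.38413067e-04 -1.12455086e-03 -9.99999095e-01]]
[ 0.38569422 -0.05158552 -0.99470721]
```

View pics/w4.png

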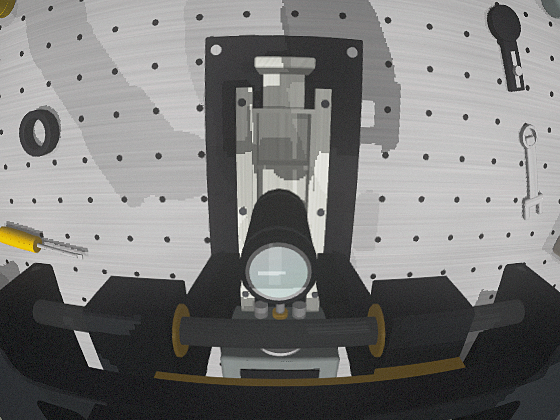

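View pics/s4c.png

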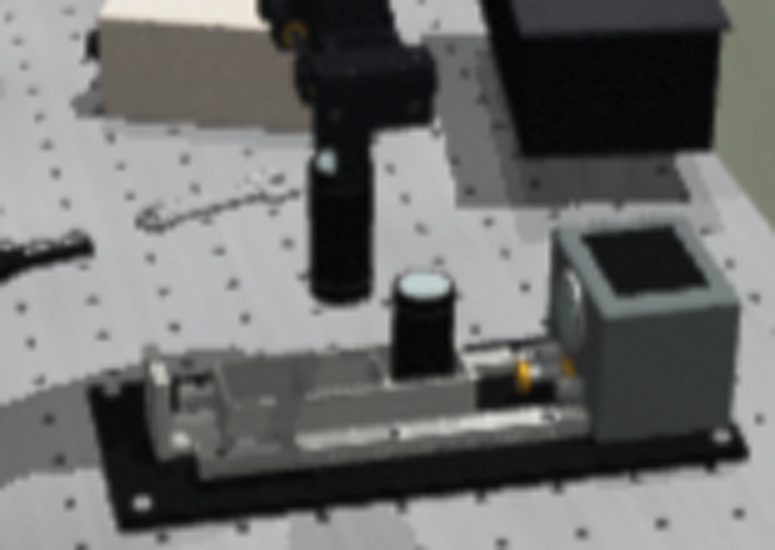

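The tube hangs vertical above the middle cell. I'll measure the crate from the wrist view.

```bash
python3 - <<'E'
from h import *
f=load('w4.png')['frame'][:,:,::-1]
cv2.imwrite('pics/w4c.png',cv2.resize(f[30:180,190:380],None,fx=4,fy=4,interpolation=cv2.INTER_CUBIC))
E
```

```text
(no output)
```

View pics/w4c.png

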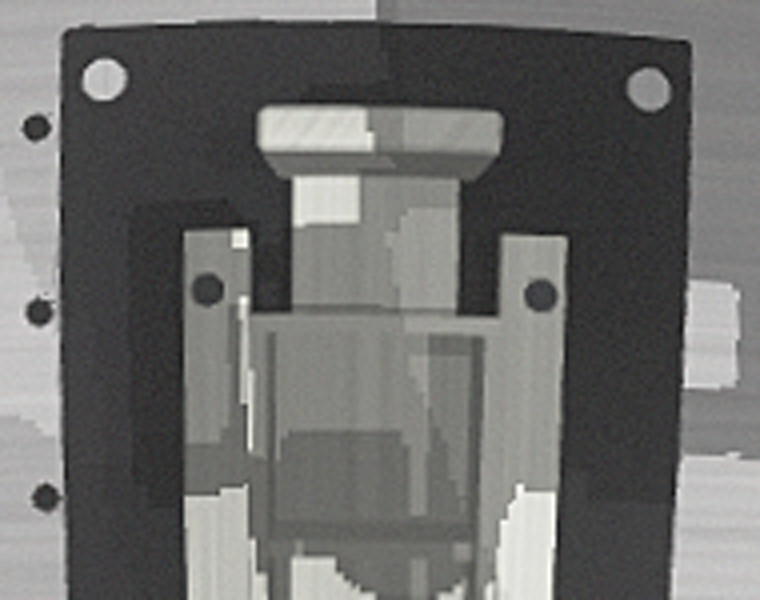

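View pics/t4c.png

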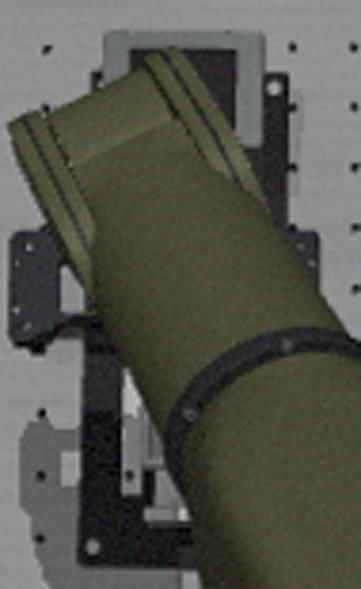

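```bash
python3 - <<'E'
from h import *
np.set_printoptions(precision=1,suppress=True)
s=load('w4.png')
c=lambda x,y:(190+(x+.5)/4-.5,30+(y+.5)/4-.5)
for n,x,y,z in [('railNR',184,230,26),('railNL',568,236,26),('railinR',252,300,26),('railinL',499,300,26),('baseNR',62,32,12),('baseNL',691,42,12),('plNR',258,106,72),('plNL',503,110,72),('plFR',268,153,72),('plFL',495,153,72),('rimNR',250,311,52),('rimNL',500,316,52),('cellNR',270,333,52),('cellNL',483,335,52),('div1n',375,520,52),('div1f',375,543,52),('cellfarR',272,520,52),('cellfarL',475,520,52)]:
    print(n,wpx2w(s,*c(x,y),z))
print('lens',wpx2w(s,278.5,270,200))
E
```

```text
railNR [561.7  42.1  26. ]
railNL [562.8 134.1  26. ]
railinR [579.2  58.3  26. ]
railinL [579.  117.5  26. ]
baseNR [507.3   9.1  12. ]
baseNL [509.  168.1  12. ]
plNR [538.8  63.3  72. ]
plNL [539.3 113.1  72. ]
plFR [548.8  65.4  72. ]
plFL [548.5 111.5  72. ]
rimNR [581.8  59.9  52. ]
rimNL [582.7 115.   52. ]
cellNR [586.8  64.3  52. ]
cellNL [587.1 111.3  52. ]
div1n [629.   87.5  52. ]
div1f [634.3  87.6  52. ]
cellfarR [629.   64.3  52. ]
cellfarL [628.9 110.1  52. ]
lens [659.4  83.2 200. ]
```

>>> {"api": "servo_tool", "payload": {"rows": "1 2 -15 0 0 0; 1 2 -35 0 0 0; 1 2 -50 0 0 0; 1 2 -54 0 0 0; 1 2 -54 0 0 0; 1 2 -54 0 0 0"}}

```text
time: 6.95
eef_pos: [662.5, 86.9, 103.0]
orientation: [[-1.0, -0.0, 0.001], [-0.0, 1.0, 0.0], [-0.001, 0.0, -1.0]]
contact_force: [0.6, -0.0, -1.4]
finger_gap: 0.445
```

```bash
python3 - <<'E'
from h import *
s=wsnap('w5.png');print(s['p'],s['R']); print(manip.state()['contact_force'])
u=snap('side','side5.png')
f=u['frame'][:,:,::-1]
cv2.imwrite('pics/s5c.png',cv2.resize(f[130:240,240:395],None,fx=5,fy=5,interpolation=cv2.INTER_CUBIC))
f=s['frame'][:,:,::-1]
cv2.imwrite('pics/w5c.png',cv2.resize(f[30:310,190:380],None,fx=4,fy=2.1,interpolation=cv2.INTER_CUBIC))
E
```

```text
[662.51340027  86.90742317 103.00224546] [[-9.99999779e-01 -2.40633541e-04  6.19122478e-04]
 [-2.40476538e-04  9.99999939e-01  2.53650768e-04]
 [-6.19183477e-04  2.53501827e-04 -9.99999776e-01]]
[ 0.62223305  1.39192583 -0.01727461]
```

View pics/w5c.png

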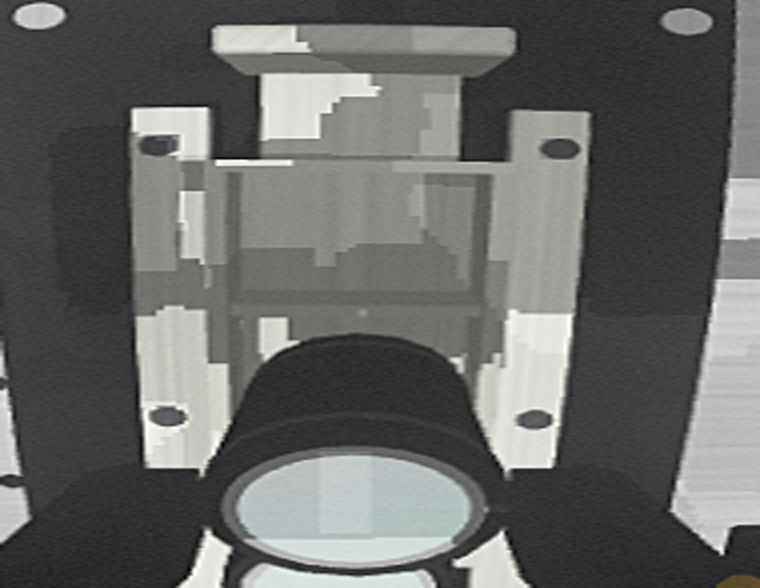

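View pics/s5c.png

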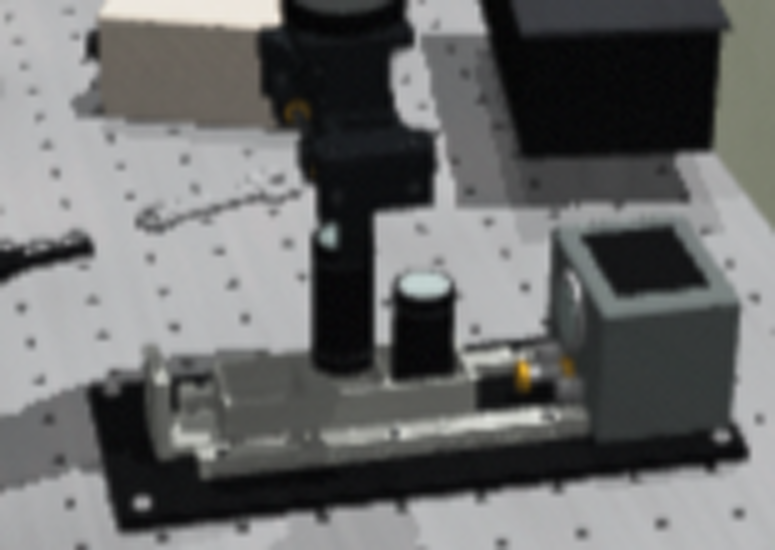

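>>> {"api": "servo_tool", "payload": {"rows": "0 0 -5 0 0 0; 0 0 -11 0 0 0; 0 0 -17 0 0 0; 0 0 -22 0 0 0; 0 0 -26 0 0 0; 0 0 -30 0 0 0; 0 0 -33 0 0 0; 0 0 -35 0 0 0; 0 0 -35 0 0 0"}}

```text
time: 7.8
eef_pos: [661.9, 86.9, 66.9]
orientation: [[-1.0, -0.001, -0.001], [-0.001, 1.0, -0.0], [0.001, -0.0, -1.0]]
contact_force: [0.6, 0.0, -1.2]
finger_gap: 0.444
```

>>> {"api": "servo_tool", "payload": {"rows": "0 0 -0.8 0 0 0; 0 0 -1.6 0 0 0; 0 0 -2.2 0 0 0; 0 0 -2.4 0 0 0; 0 0 -2.4 0 0 0"}}

```text
time: 8.22
eef_pos: [662.2, 86.9, 65.1]
orientation: [[-1.0, -0.0, 0.0], [-0.0, 1.0, 0.0], [-0.0, 0.0, -1.0]]
contact_force: [0.2, 1.7, -1.5]
finger_gap: 0.443
```

>>> {"api": "servo_tool", "payload": {"rows": "0 0 -0.4 0 0 0; 0 0 -0.8 0 0 0; 0 0 -1.2 0 0 0; 0 0 -1.2 0 0 0"}}

```text
time: 8.55
eef_pos: [662.8, 87.2, 64.7]
orientation: [[-1.0, -0.0, 0.001], [-0.0, 1.0, 0.0], [-0.001, 0.0, -1.0]]
contact_force: [-0.7, 0.6, 5.1]
finger_gap: 0.443
```

Contact with the cell floor shows as about +5 N in z. I'll open slowly and retreat upward.

>>> {"api": "servo_tool", "payload": {"rows": "0 0 0 0 0 0; 0 0 0 0 0 0; 0 0 0 0 0 0; 0 0 0 0 0 0; 0 0 0 0 0 0", "claw": 0.68}}

```text
time: 8.97
eef_pos: [662.0, 86.9, 63.6]
orientation: [[-1.0, -0.001, -0.0], [-0.001, 1.0, -0.0], [0.0, -0.0, -1.0]]
contact_force: [0.2, 0.2, 0.1]
finger_gap: 0.674
```

>>> {"api": "servo_tool", "payload": {"rows": "0 0 8 0 0 0; 0 0 22 0 0 0; 0 0 45 0 0 0; 0 0 75 0 0 0; 0 0 100 0 0 0; 0 0 120 0 0 0; -5 -10 130 0 0 0; -20 -35 135 0 0 0; -35 -70 135 0 0 0; -50 -110 135 0 0 0; -65 -150 135 0 0 0; -80 -190 135 0 0 0; -95 -229 135 0 0 0; -112 -267 135 0 0 0; -130 -303 135 0 0 0; -147 -339 135 0 0 0; -164 -373 135 0 0 0; -180 -403 135 0 0 0; -193 -428 135 0 0 0; -200 -441 135 0 0 0"}}

```text
time: 10.63
eef_pos: [457.5, -359.1, 198.2]
orientation: [[-1.0, 0.006, -0.004], [0.006, 1.0, -0.002], [0.004, -0.002, -1.0]]
contact_force: [-0.2, -0.3, -0.8]
finger_gap: 0.676
```

```bash
python3 - <<'E'
from h import *
print(manip.state()['q'])
t=snap('top','top6.png');u=snap('side','side6.png')
f=t['frame'][:,:,::-1]
a=cv2.resize(f[90:245,235:310],None,fx=3.6,fy=3.6,interpolation=cv2.INTER_CUBIC)
f=u['frame'][:,:,::-1]
b=cv2.resize(f[165:240,250:395],None,fx=3.4,fy=3.4,interpolation=cv2.INTER_CUBIC)
o=np.zeros((max(a.shape[0],b.shape[0]),a.shape[1]+b.shape[1],3),np.uint8);o[:a.shape[0],:a.shape[1]]=a;o[:b.shape[0],a.shape[1]:]=b
cv2.imwrite('pics/m6.png',o)
E
```

```text
[ 0.82554544  0.65381808 -0.41457721  1.69319227  0.33178771  0.86679942
  1.83423401]
```

View pics/m6.png

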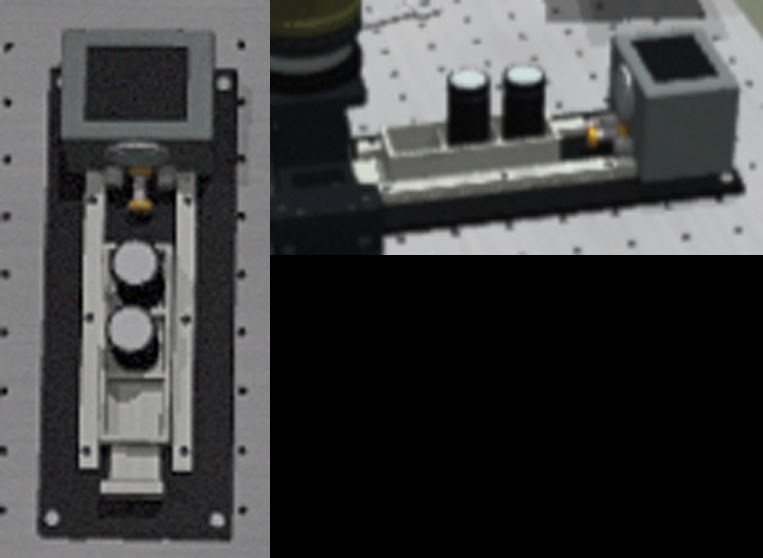

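The middle tube stands upright in its cell and the carrier hasn't visibly moved. Next is tube R.

>>> {"api": "servo_tool", "payload": {"rows": "-2 -4 0 0 0 0; -2 -4 -10 0 0 0; -2 -4 -30 0 0 0; -2 -4 -60 0 0 0; -2 -4 -75 0 0 0; -2 -4 -80 0 0 0; -2 -4 -80 0 0 0; -2 -4 -80 0 0 0", "claw": 0.75}}

```text
time: 11.4
eef_pos: [461.2, -357.1, 119.1]
orientation: [[-1.0, -0.002, 0.001], [-0.002, 1.0, 0.0], [-0.001, 0.0, -1.0]]
contact_force: [-1.0, -0.0, 0.5]
finger_gap: 0.748
```

```bash
python3 - <<'E'
from h import *
s=wsnap('w7.png');print(s['p'],s['R'])
E
```

```text
[ 461.15414832 -357.08317912  119.12402179] [[-9.99996950e-01 -2.35721687e-03  7.37354597e-04]
 [-2.35692586e-03  9.99997144e-01  3.95297288e-04]
 [-7.38284293e-04  3.93558192e-04 -9.99999650e-01]]
```

View pics/w7.png

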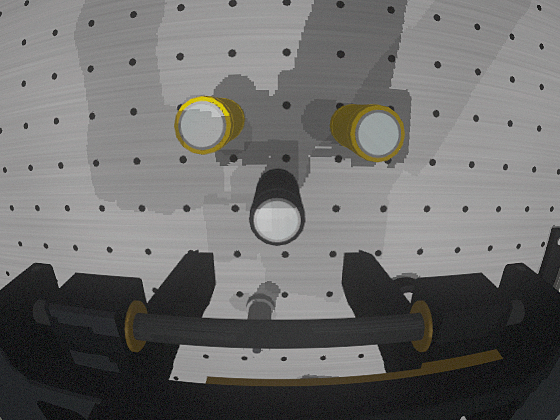

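Tube R is centred, its lens at (277,217), and the yellow decoys are clear. I'll descend and grip.

>>> {"api": "servo_tool", "payload": {"rows": "0 -0.5 -8 0 0 0; 0 -0.5 -22 0 0 0; 0 -0.5 -38 0 0 0; 0 -0.5 -52 0 0 0; 0 -0.5 -62 0 0 0; 0 -0.5 -69 0 0 0; 0 -0.5 -72.5 0 0 0; 0 -0.5 -72.5 0 0 0; 0 -0.5 -72.5 0 0 0"}}

```text
time: 12.2
eef_pos: [460.6, -358.7, 46.7]
orientation: [[-1.0, -0.001, 0.001], [-0.001, 1.0, -0.0], [-0.001, -0.0, -1.0]]
contact_force: [0.6, 0.4, 0.0]
finger_gap: 0.749
```

>>> {"api": "servo_tool", "payload": {"rows": "0 0 0 0 0 0; 0 0 0 0 0 0; 0 0 0 0 0 0; 0 0 0 0 0 0; 0 0 0 0 0 0; 0 0 0 0 0 0; 0 0 0 0 0 0; 0 0 0 0 0 0", "claw": 0.35}}

```text
time: 12.87
eef_pos: [460.4, -358.6, 46.6]
orientation: [[-1.0, -0.001, 0.001], [-0.001, 1.0, -0.0], [-0.001, -0.0, -1.0]]
contact_force: [-0.1, 1.0, 2.8]
finger_gap: 0.441
```

```bash
python3 - <<'E'
from h import *
s=wsnap('w8.png');print(s['p'],s['R'])
f=s['frame'][:,:,::-1]
cv2.imwrite('pics/w8c.png',cv2.resize(f[180:320,190:380],None,fx=4,fy=4,interpolation=cv2.INTER_CUBIC))
E
```

```text
[ 460.43482191 -358.57581873   46.60512237] [[-9.99999686e-01 -6.00969357e-04  5.16689320e-04]
 [-6.01035906e-04  9.99999811e-01 -1.28653066e-04]
 [-5.16611906e-04 -1.28963574e-04 -9.99999858e-01]]
```

View pics/w8c.png

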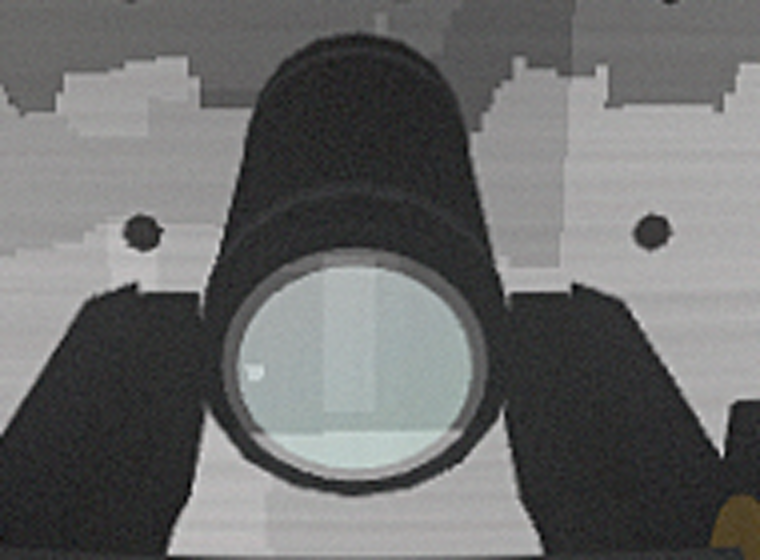

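>>> {"api": "servo_tool", "payload": {"rows": "0 0 3 0 0 0; 0 0 10 0 0 0; 0 0 22 0 0 0; 0 0 40 0 0 0; 0 0 60 0 0 0; 0 0 80 0 0 0; 0 2 95 0 0 0; 1 10 105 0 0 0; 8 28 110 0 0 0; 18 56 110 0 0 0; 30 90 110 0 0 0; 42 126 110 0 0 0; 54 163 110 0 0 0; 66 200 110 0 0 0; 78 237 110 0 0 0; 90 274 110 0 0 0; 102 310 110 0 0 0; 114 345 110 0 0 0; 125 377 110 0 0 0; 135 404 110 0 0 0"}}

```text
time: 14.58
eef_pos: [594.9, 49.7, 156.8]
orientation: [[-1.0, -0.004, -0.0], [-0.004, 1.0, 0.002], [0.0, 0.002, -1.0]]
contact_force: [0.3, -0.9, -1.2]
finger_gap: 0.444
```

>>> {"api": "servo_tool", "payload": {"rows": "8 20 0 0 0 0; 12 34 0 0 0 0; 14.5 41 0 0 0 0; 14.5 41.5 0 0 0 0; 14.5 41.5 -5 0 0 0; 14.5 41.5 -20 0 0 0; 14.5 41.5 -38 0 0 0; 14.5 41.5 -50 0 0 0; 14.5 41.5 -54 0 0 0; 14.5 41.5 -54 0 0 0; 14.5 41.5 -54 0 0 0; 14.5 41.5 -54 0 0 0"}}

```text
time: 15.58
eef_pos: [610.3, 86.8, 103.2]
orientation: [[-1.0, -0.0, 0.001], [-0.0, 1.0, 0.0], [-0.001, 0.0, -1.0]]
contact_force: [-1.2, 0.4, -1.9]
finger_gap: 0.44
```

```bash
python3 - <<'E'
from h import *
s=wsnap('w9.png');print(s['p'],s['R']); print(manip.state()['contact_force'])
u=snap('side','side9.png')
f=u['frame'][:,:,::-1]
cv2.imwrite('pics/s9c.png',cv2.resize(f[130:240,240:395],None,fx=5,fy=5,interpolation=cv2.INTER_CUBIC))
f=s['frame'][:,:,::-1]
cv2.imwrite('pics/w9c.png',cv2.resize(f[100:310,190:380],None,fx=4,fy=2.8,interpolation=cv2.INTER_CUBIC))
E
```

```text
[610.32304221  86.81066424 103.16786699] [[-9.99998915e-01 -4.76380429e-05  1.47245812e-03]
 [-4.71330296e-05  9.99999940e-01  3.43005765e-04]
 [-1.47247437e-03  3.42935991e-04 -9.99998857e-01]]
[-0.21991642  0.25984258 -2.39247726]
```

View pics/w9c.png

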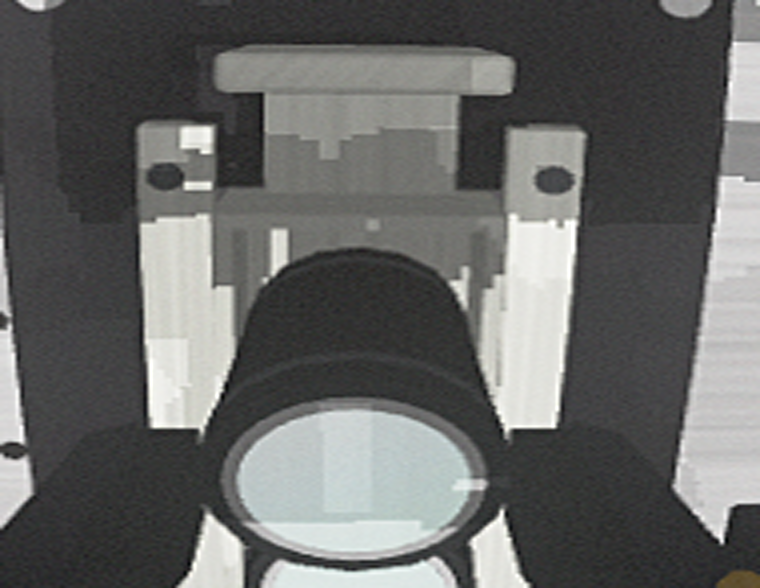

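View pics/s9c.png

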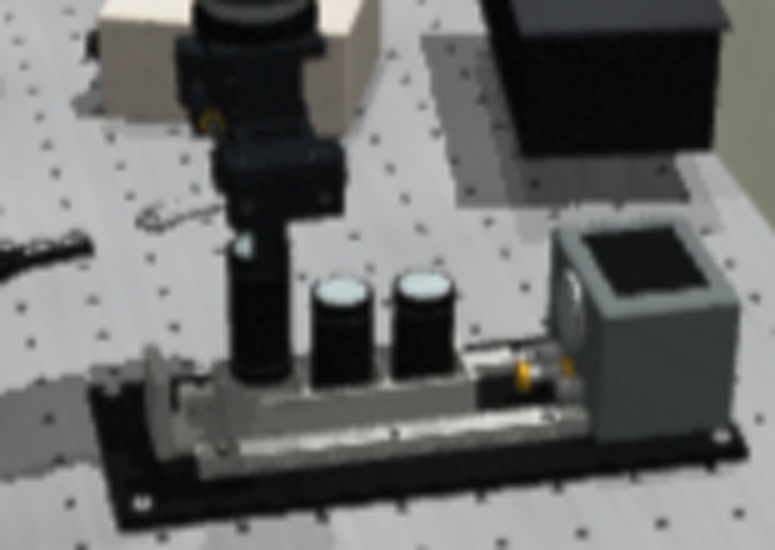

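The tube is over the near cell and lined up as for the middle one. Descending.

>>> {"api": "servo_tool", "payload": {"rows": "0 0.5 -5 0 0 0; 0 0.5 -11 0 0 0; 0 0.5 -17 0 0 0; 0 0.5 -22 0 0 0; 0 0.5 -26 0 0 0; 0 0.5 -30 0 0 0; 0 0.5 -33 0 0 0; 0 0.5 -35 0 0 0; 0 0.5 -35 0 0 0"}}

```text
time: 16.43
eef_pos: [609.4, 87.4, 66.9]
orientation: [[-1.0, -0.001, -0.001], [-0.001, 1.0, -0.0], [0.001, -0.0, -1.0]]
contact_force: [-0.3, 0.3, -1.7]
finger_gap: 0.445
```

>>> {"api": "servo_tool", "payload": {"rows": "0 0 -0.8 0 0 0; 0 0 -1.6 0 0 0; 0 0 -2.2 0 0 0; 0 0 -2.6 0 0 0; 0 0 -2.6 0 0 0"}}

```text
time: 16.85
eef_pos: [609.7, 87.4, 64.8]
orientation: [[-1.0, -0.0, 0.0], [-0.0, 1.0, 0.0], [-0.0, 0.0, -1.0]]
contact_force: [-0.8, 0.5, -0.8]
finger_gap: 0.445
```

>>> {"api": "servo_tool", "payload": {"rows": "0 0 -0.4 0 0 0; 0 0 -0.8 0 0 0; 0 0 -1.0 0 0 0; 0 0 -1.0 0 0 0"}}

```text
time: 17.18
eef_pos: [610.2, 87.6, 64.6]
orientation: [[-1.0, -0.0, 0.001], [-0.0, 1.0, 0.0], [-0.001, 0.0, -1.0]]
contact_force: [-1.3, -0.5, 5.2]
finger_gap: 0.446
```

>>> {"api": "servo_tool", "payload": {"rows": "0 0 0 0 0 0; 0 0 0 0 0 0; 0 0 0 0 0 0; 0 0 0 0 0 0; 0 0 0 0 0 0", "claw": 0.68}}

```text
time: 17.6
eef_pos: [609.6, 87.4, 63.6]
orientation: [[-1.0, -0.001, -0.0], [-0.001, 1.0, 0.0], [0.0, 0.0, -1.0]]
contact_force: [0.1, 0.6, 0.0]
finger_gap: 0.678
```

>>> {"api": "servo_tool", "payload": {"rows": "0 0 6 0 0 0; 0 0 18 0 0 0; 0 0 40 0 0 0; 0 0 65 0 0 0; 0 0 85 0 0 0; -10 0 95 0 0 0; -30 0 95 0 0 0; -60 0 95 0 0 0; -90 0 95 0 0 0; -110 0 95 0 0 0; -115 0 95 0 0 0; -115 0 95 0 0 0; -115 0 95 0 0 0"}}

```text
time: 18.68
eef_pos: [495.6, 87.6, 159.2]
orientation: [[-1.0, -0.0, 0.002], [-0.0, 1.0, 0.0], [-0.002, 0.0, -1.0]]
contact_force: [0.9, 0.4, -0.0]
finger_gap: 0.683
```

```bash
python3 - <<'E'
from h import *
s=wsnap('w10.png');print(s['p'],s['R'])
t=snap('top','top10.png');u=snap('side','side10.png')
f=u['frame'][:,:,::-1]
cv2.imwrite('pics/s10c.png',cv2.resize(f[130:240,240:395],None,fx=5,fy=5,interpolation=cv2.INTER_CUBIC))
E
```

```text
[495.64076367  87.57514522 159.20943903] [[-9.99998414e-01 -4.34414226e-04  1.72734813e-03]
 [-4.33690702e-04  9.99999818e-01  4.19216727e-04]
 [-1.72752993e-03  4.18466927e-04 -9.99998420e-01]]
```

View pics/w10.png

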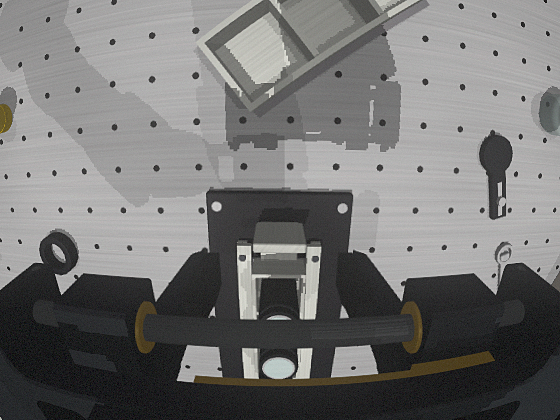

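View pics/s10c.png

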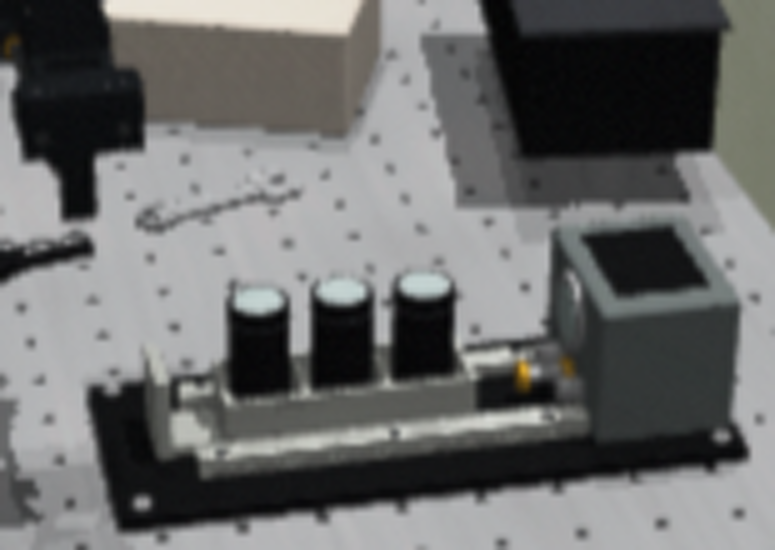

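All three tubes stand upright in the carrier. I'll shut the jaws and lower in front of the push plate.

>>> {"api": "servo_tool", "payload": {"rows": "0 0 -5 0 0 0; 0 0 -15 0 0 0; 0 0 -30 0 0 0; 0 0 -50 0 0 0; 2 0 -70 0 0 0; 4 0 -88 0 0 0; 6 0 -102 0 0 0; 8 0 -112 0 0 0; 8 0 -118 0 0 0; 8 0 -118 0 0 0; 8 0 -118 0 0 0; 8 0 -118 0 0 0; 8 0 -118 0 0 0", "claw": 0}}

```text
time: 19.92
eef_pos: [503.2, 87.6, 41.5]
orientation: [[-1.0, -0.0, 0.001], [-0.0, 1.0, 0.0], [-0.001, 0.0, -1.0]]
contact_force: [0.0, 0.3, -0.1]
finger_gap: 0.004
```

```bash
python3 - <<'E'
from h import *
s=wsnap('w11.png');st=manip.state();print(s['p'],st['finger_gap'],st['contact_force'])
u=snap('side','side11.png')
f=u['frame'][:,:,::-1]
cv2.imwrite('pics/s11c.png',cv2.resize(f[130:240,210:395],None,fx=4.3,fy=4.3,interpolation=cv2.INTER_CUBIC))
E
```

```text
[503.17375384  87.55478595  41.50929393] 0.008566027367419488 [0.59587984 0.47380902 0.04590502]
```

View pics/w11.png

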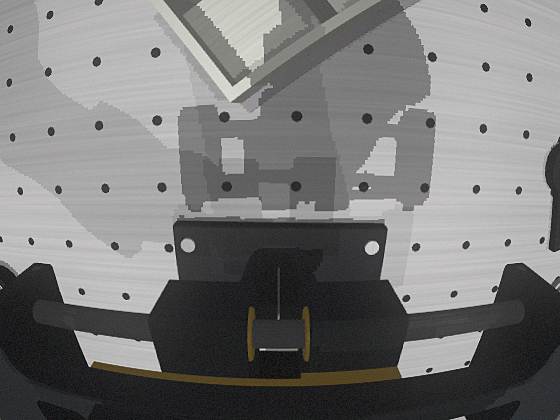

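View pics/s11c.png

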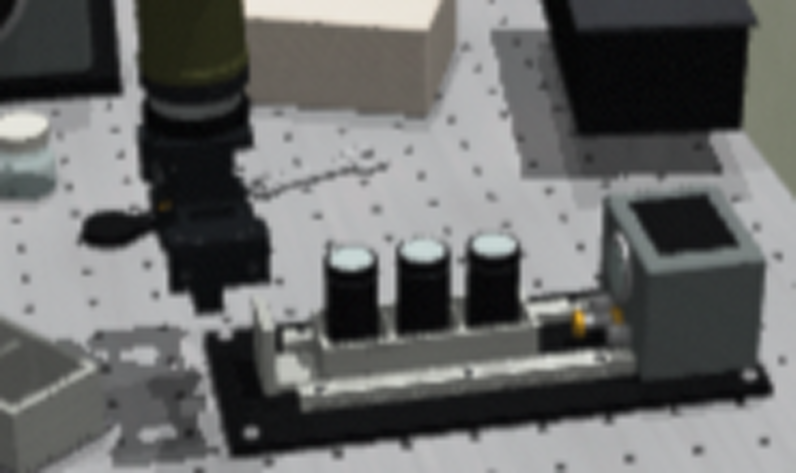

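>>> {"api": "servo_tool", "payload": {"rows": "2 0 0 0 0 -0.6; 5 0 0 0 0 -0.6; 8 0 0 0 0 -0.6; 11 0 0 0 0 -0.6; 13.5 0 0 0 0 -0.6; 15.5 0 0 0 0 -0.6; 17 0 0 0 0 -0.6; 18.5 0 0 0 0 -0.6; 20 0 0 0 0 -0.6; 21.5 0 0 0 0 -0.6; 23 0 0 0 0 -0.6; 24.5 0 0 0 0 -0.6; 26 -0.1 0 0 0 -0.6; 27.5 -0.1 0 0 0 -0.6; 29 -0.1 0 0 0 -0.6; 30.5 -0.2 0 0 0 -0.6; 32 -0.2 0 0 0 -0.6"}}

```text
time: 21.43
eef_pos: [534.8, 87.2, 40.8]
orientation: [[-1.0, 0.01, -0.0], [0.01, 1.0, 0.0], [0.0, 0.0, -1.0]]
contact_force: [0.6, -1.0, -0.1]
finger_gap: 0.008
```

```bash
python3 - <<'E'
from h import *
u=snap('side','side12.png');print(manip.state()['contact_force'],manip.state()['eef_pos'])
f=u['frame'][:,:,::-1]
cv2.imwrite('pics/s12c.png',cv2.resize(f[130:240,210:395],None,fx=4.3,fy=4.3,interpolation=cv2.INTER_CUBIC))
E
```

```text
[ 0.53905259 -0.50889368  0.06175054] [535.19273858  87.25058327  40.75256464]
```

View pics/s12c.png

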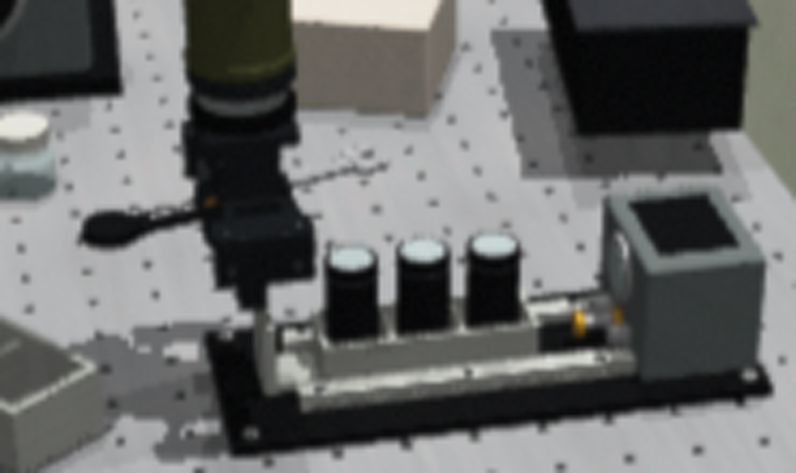

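```bash
python3 - <<'E'
from h import *
u=load('side12.png')
c=lambda p:(np.array(w2px(u,p))-[210,130]+.5)*4.3-.5
for p in [(535,87,41),(526,87,41),(544,87,41),(538.5,62,72),(538.5,112,72),(538.5,62,12),(548.5,62,72),(535,87,72)]: print(p,c(p))
E
```

```text
(535, 87, 41) [253.74383925 345.96489287]
(526, 87, 41) [241.58519955 347.41494359]
(544, 87, 41) [265.88399619 344.51704642]
(538.5, 62, 72) [262.3748599  326.72714015]
(538.5, 112, 72) [251.33852857 291.92406059]
(538.5, 62, 12) [265.52937275 396.86161571]
(548.5, 62, 72) [276.15680901 325.09921176]
(535, 87, 72) [252.0171307  309.66635669]
```

```bash
python3 - <<'E'
from h import *
a=load('side11.png')['frame'][165:235,230:300,::-1];b=load('side12.png')['frame'][165:235,230:300,::-1]
cv2.imwrite('pics/z.png',cv2.resize(np.hstack([a,b]),None,fx=5.6,fy=8,interpolation=cv2.INTER_NEAREST))
u=load('side11.png')
for p in [(503,87.5,41.5),(503,87.5,76),(503,62,41.5)]:
    q=w2px(u,p); print(p,q,(q-[230,165])*[5.6,8])
E
```

```text
(503, 87.5, 41.5) [258.52238423 211.05680641] [159.72535167 368.45445131]
(503, 87.5, 76) [257.96198757 201.63764178] [156.58713038 293.10113426]
(503, 62, 41.5) [259.70022936 215.33033945] [166.3212844  402.64271558]
```

View pics/z.png

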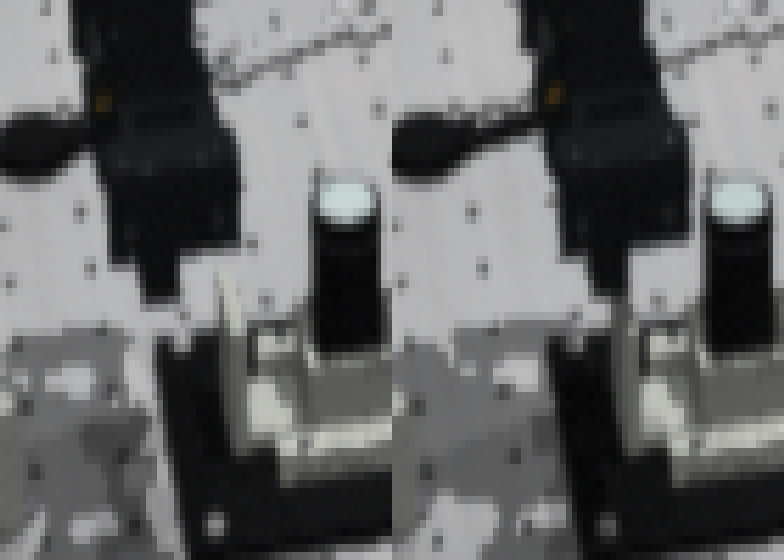

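```bash
python3 - <<'E'
from h import *
u=load('side10.png'); t=load('side9.png'); v=load('side0.png')
a=u['frame'][120:190,230:300,::-1];b=t['frame'][130:220,270:330,::-1];c=v['frame'][0:110,130:220,::-1]
r=lambda i:cv2.resize(i,(260,520),interpolation=cv2.INTER_NEAREST)
cv2.imwrite('pics/z2.png',np.hstack([r(a),r(b),r(c)]))
for s,p,o,sz,k in [(u,(495.6,87.6-30,159.2),(230,120),(70,70),0),(u,(495.6,87.6+30,159.2),(230,120),(70,70),0),(u,(495.6,87.6,159.2),(230,120),(70,70),0),(t,(610.3,66.8,103.2),(270,130),(60,90),260),(t,(610.3,66.8,139),(270,130),(60,90),260),(v,(275.4+19,560.3+39.5,198.6),(130,0),(90,110),520),(v,(275.4-19,560.3-39.5,198.6),(130,0),(90,110),520)]:
    q=(w2px(s,p)-o)*np.array([260,520])/sz; print(p,q+[k,0])
E
```

```text
(495.6, 57.599999999999994, 159.2) [ 94.7140204  468.14705368]
(495.6, 117.6, 159.2) [ 84.65279141 399.00058533]
(495.6, 87.6, 159.2) [ 89.60559553 433.03906247]
(610.3, 66.8, 103.2) [359.91576098 366.4167164 ]
(610.3, 66.8, 139) [359.09681153 307.51364943]
(294.4, 599.8, 198.6) [667.97271919 522.27077423]
(256.4, 520.8, 198.6) [638.51141677 564.56385496]
```

View pics/z2.png

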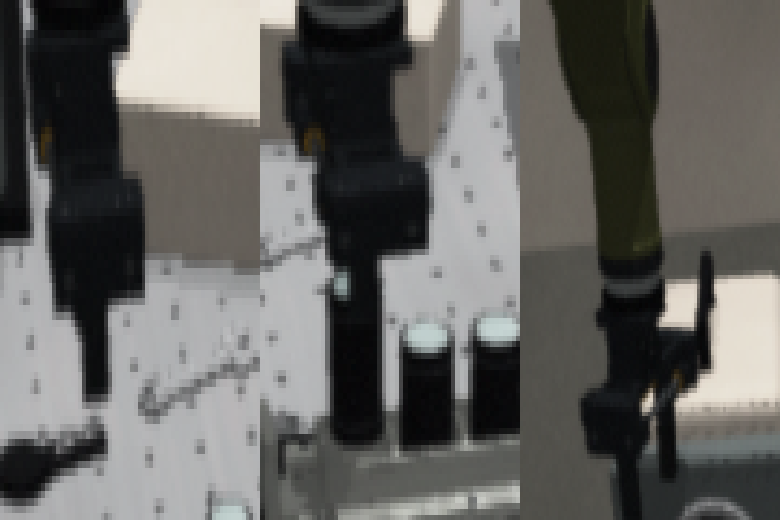

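```bash
python3 - <<'E'
from h import *
s=load('w11.png');M=s['mount'];K=s['camera_matrix']
def tp(p):
    c=M[:3,:3].T@(np.array(p,float)-M[:3,3]); th=np.arctan2(np.hypot(c[0],c[1]),c[2]); return K[:2,2]+K[0,0]*th*c[:2]/np.hypot(c[0],c[1])
for p in [(0,0,0),(10,0,0),(-10,0,0),(0,0,-35),(10,0,-35),(0,33,0),(10,33,0),(10,33,-35)]: print(p,tp(p))
for n,p in [('side11.png',(511,167,12)),('side11.png',(503,87,12))]:
    q=w2px(load(n),p); print(n,p,(q-[230,165])*[5.6,8])
t=load('side9.png')
for p in [(610.3,66.8,56.6),(590,86.8,56.6),(610,86.8,146.6),(610,-6,167),(572,-6,167),(648,-6,167),(572,0,167)]: print(p,(w2px(t,p)-[270,130])*np.array([260,520])/[60,90]+[260,0])
a=s['frame'][210:360,190:380,::-1]; cv2.imwrite('pics/z3.png',cv2.resize(a,None,fx=4,fy=4))
E
```

```text
(0, 0, 0) [278.38853702 237.89081325]
(10, 0, 0) [278.41497427 222.79583365]
(-10, 0, 0) [278.36276012 252.40931532]
(0, 0, -35) [278.41378693 264.22793414]
(10, 0, -35) [278.44663375 246.87144593]
(0, 33, 0) [331.15484304 237.69652174]
(10, 33, 0) [332.09700013 222.7322625 ]
(10, 33, -35) [342.47501394 246.4490714 ]
side11.png (511, 167, 12) [156.38081158 326.60553478]
side11.png (503, 87, 12) [162.48196989 432.26233037]
(610.3, 66.8, 56.6) [360.95373409 441.07309438]
(590, 86.8, 56.6) [328.07519235 426.62059258]
(610, 86.8, 146.6) [352.93942083 277.05410647]
(610, -6, 167) [379.3897868 327.8205177]
(572, -6, 167) [323.46979749 336.31032766]
(648, -6, 167) [434.9209077 319.389746 ]
(572, 0, 167) [321.8194379  330.51886749]
```

View pics/z3.png

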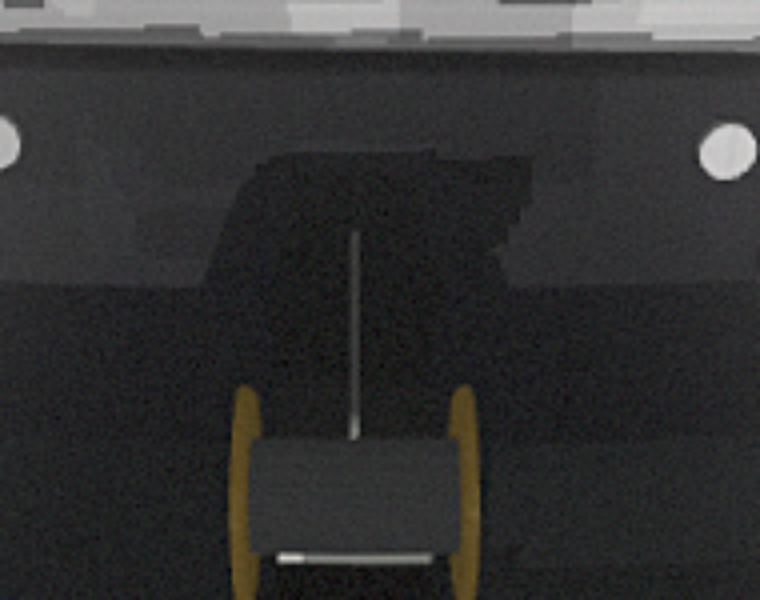

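The carrier hasn't moved and I feel no contact. Both cameras show the real fingertips about 35 mm above the reported TCP, so they're passing over the plate top. I'll back off, lower, and measure the tip height from the side view.

>>> {"api": "servo_tool", "payload": {"rows": "-4 0 0 0 0 0; -12 0 0 0 0 0; -22 0 0 0 0 0; -32 0 0 0 0 0; -38 0 0 0 0 0; -38 0 -3 0 0 0; -38 0 -8 0 0 0; -38 0 -13 0 0 0; -38 0 -17 0 0 0; -38 0 -20 0 0 0; -38 0 -20 0 0 0; -38 0 -20 0 0 0"}}

```text
time: 22.48
eef_pos: [496.6, 87.2, 20.4]
orientation: [[-1.0, 0.01, -0.0], [0.01, 1.0, -0.0], [0.0, -0.0, -1.0]]
contact_force: [0.6, 0.3, -0.3]
finger_gap: 0.009
```

>>> {"api": "servo_tool", "payload": {"rows": "0 0 -2 0 0 0; 0 0 -5 0 0 0; 0 0 -8 0 0 0; 0 0 -11 0 0 0; 0 0 -13 0 0 0; 0 0 -13 0 0 0"}}

```text
time: 22.98
eef_pos: [496.3, 87.2, 7.2]
orientation: [[-1.0, 0.01, -0.001], [0.01, 1.0, -0.0], [0.001, -0.0, -1.0]]
contact_force: [0.6, 0.6, 0.6]
finger_gap: 0.007
```

```bash
python3 - <<'E'
from h import *
st=manip.state();print(st['eef_pos'],st['contact_force'],st['q'])
u=snap('side','side13.png')
a=u['frame'][165:235,230:300,::-1]
cv2.imwrite('pics/z4.png',cv2.resize(a,None,fx=8,fy=8,interpolation=cv2.INTER_CUBIC))
for p in [(497,87,8),(497,87,30),(497,87,40),(497,87,50)]: print(p,(w2px(u,p)-[230,165]+.5)*8)
E
```

```text
[496.34184087  87.21230317   7.23881313] [0.62172463 0.6313311  0.61705133] [-0.18483688  0.86981417 -0.13262681  2.05871767  0.43843938  0.24019042
  0.86279066]
(497, 87, 8) [221.621668   446.55901203]
(497, 87, 30) [218.72880424 399.68629626]
(497, 87, 40) [217.40051338 378.16416281]
(497, 87, 50) [216.06376544 356.50500042]
```

View pics/z4.png

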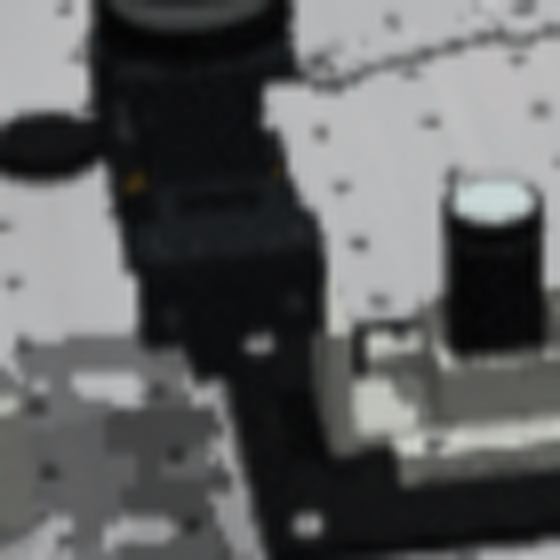

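Tips are now at about z = 39 mm (row 380), which overlaps the plate. Advancing slowly.

>>> {"api": "servo_tool", "payload": {"rows": "2 0 -2 0 0 0; 5 0 -3 0 0 0; 8 0 -3 0 0 0; 11 0 -3 0 0 0; 14 0 -3 0 0 0; 17 0 -3 0 0 0; 20 0 -3 0 0 0; 22 -0.1 -3 0 0 0; 24 -0.1 -3 0 0 0; 26 -0.1 -3 0 0 0; 27.5 -0.1 -3 0 0 0; 29 -0.1 -3 0 0 0; 30.5 -0.1 -3 0 0 0; 32 -0.2 -3 0 0 0; 33.5 -0.2 -3 0 0 0; 35 -0.2 -3 0 0 0; 36.5 -0.2 -3 0 0 0; 38 -0.2 -3 0 0 0"}}

```text
time: 24.53
eef_pos: [534.4, 87.0, 4.6]
orientation: [[-1.0, 0.01, -0.001], [0.01, 1.0, -0.0], [0.001, -0.0, -1.0]]
contact_force: [-2.2, -0.2, -0.8]
finger_gap: 0.009
```

```bash
python3 - <<'E'
from h import *
st=manip.state();print(st['eef_pos'],st['contact_force'])
u=snap('side','side14.png')
a=u['frame'][155:235,230:330,::-1]
cv2.imwrite('pics/z5.png',cv2.resize(a,None,fx=7,fy=7,interpolation=cv2.INTER_CUBIC))
E
```

```text
[534.39000254  86.96396585   4.6269666 ] [-2.17847708 -0.17488408 -0.82362476]
```

View pics/z5.png

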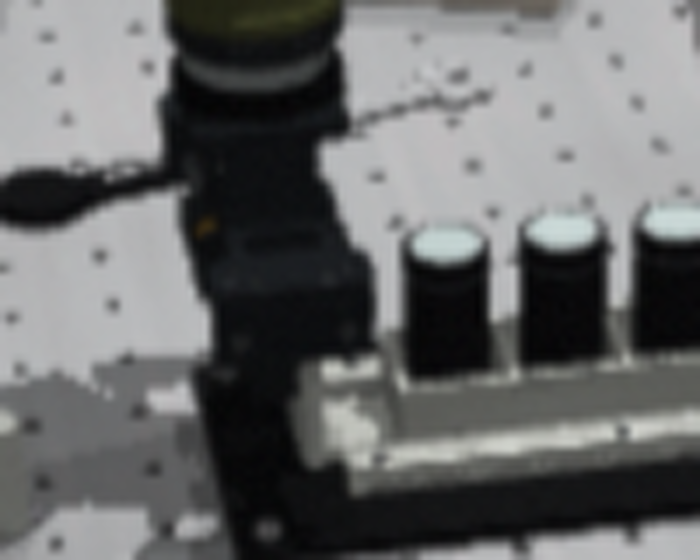

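Contact at about 2 N, and the carrier slides with its tubes upright. I'll continue gently.

>>> {"api": "servo_tool", "payload": {"rows": "1.5 0 0 0 0 0; 3.5 0 0 0 0 0; 5.5 0 0 0 0 0; 7.5 0 0 0 0 0; 9.5 -0.1 0 0 0 0; 11.5 -0.1 0 0 0 0; 13.5 -0.1 0 0 0 0; 15.5 -0.2 0 0 0 0; 17.5 -0.2 0 0 0 0; 19.5 -0.2 0 0 0 0; 21.5 -0.2 0 0 0 0; 23.5 -0.2 0 0 0 0; 25.5 -0.3 0 0 0 0; 27.5 -0.3 0 0 0 0; 29.5 -0.3 0 0 0 0; 31 -0.3 0 0 0 0"}}

```text
time: 25.92
eef_pos: [563.2, 86.5, 4.5]
orientation: [[-1.0, 0.01, -0.005], [0.01, 1.0, -0.001], [0.005, -0.001, -1.0]]
contact_force: [-7.4, 0.8, 3.1]
finger_gap: 0.005
```

```bash
python3 - <<'E'
from h import *
st=manip.state();print(st['eef_pos'],st['contact_force'])
u=snap('side','side15.png')
a=u['frame'][150:240,250:395,::-1]
cv2.imwrite('pics/z6.png',cv2.resize(a,None,fx=5.4,fy=5.4,interpolation=cv2.INTER_CUBIC))
E
```

```text
[563.2319881   86.48493133   4.54325284] [-7.39164312  0.77955604  3.09137369]
```

View pics/z6.png

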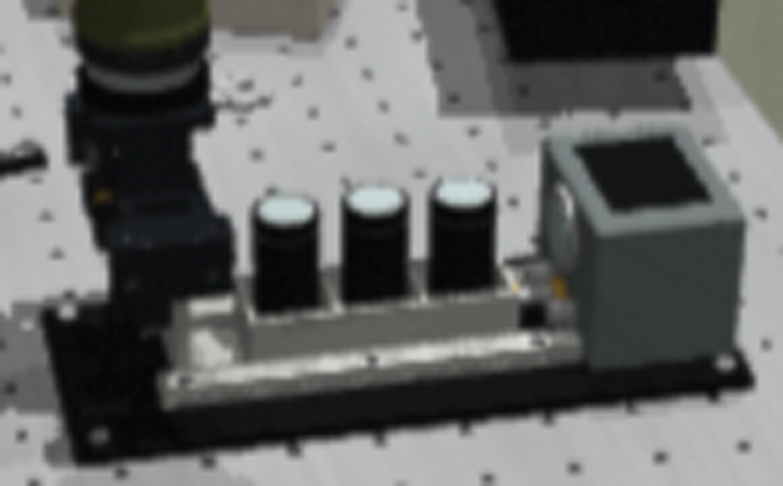

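The spring is engaged at 7.4 N. The remaining travel is about 18 mm, taken slowly.

>>> {"api": "servo_tool", "payload": {"rows": "1 0 0 0 0 0; 2 0 0 0 0 0; 3 0 0 0 0 0; 4 0 0 0 0 0; 5 0 0 0 0 0; 6 -0.1 0 0 0 0; 7 -0.1 0 0 0 0; 8 -0.1 0 0 0 0; 9 -0.1 0 0 0 0; 10 -0.1 0 0 0 0; 11 -0.1 0 0 0 0; 12 -0.1 0 0 0 0; 13 -0.1 0 0 0 0; 13 -0.1 0 0 0 0"}}

```text
time: 27.13
eef_pos: [573.9, 86.3, 4.3]
orientation: [[-1.0, 0.009, -0.009], [0.009, 1.0, -0.002], [0.009, -0.002, -1.0]]
contact_force: [-9.9, 0.2, 4.5]
finger_gap: 0.009
```

>>> {"api": "servo_tool", "payload": {"rows": "0.5 0 0 0 0 0; 1 0 0 0 0 0; 1.5 0 0 0 0 0; 2 0 0 0 0 0; 2.5 0 0 0 0 0; 3 0 0 0 0 0; 3 0 0 0 0 0"}}

```text
time: 27.72
eef_pos: [576.2, 86.2, 4.2]
orientation: [[-1.0, 0.009, -0.01], [0.009, 1.0, -0.002], [0.01, -0.002, -1.0]]
contact_force: [-11.6, 0.4, 5.4]
finger_gap: 0.005
```

>>> {"api": "servo_tool", "payload": {"rows": "0.5 0 0 0 0 0; 1 0 0 0 0 0; 1.5 0 0 0 0 0; 2 0 0 0 0 0; 2 0 0 0 0 0; 2 0 0 0 0 0"}}

```text
time: 28.22
eef_pos: [577.8, 86.2, 4.2]
orientation: [[-1.0, 0.009, -0.01], [0.009, 1.0, -0.002], [0.01, -0.002, -1.0]]
contact_force: [-11.7, 1.4, 6.3]
finger_gap: 0.005
```

>>> {"api": "servo_tool", "payload": {"rows": "0.5 0 0 0 0 0; 1 0 0 0 0 0; 1.5 0 0 0 0 0; 2 0 0 0 0 0; 2 0 0 0 0 0; 2 0 0 0 0 0"}}

```text
time: 28.72
eef_pos: [579.5, 86.1, 4.2]
orientation: [[-1.0, 0.009, -0.011], [0.009, 1.0, -0.002], [0.011, -0.003, -1.0]]
contact_force: [-12.4, 0.7, 5.8]
finger_gap: 0.009
```

```bash
python3 - <<'E'
from h import *
u=snap('side','side16.png')
a=u['frame'][150:240,250:395,::-1]
cv2.imwrite('pics/z7.png',cv2.resize(a,None,fx=5.4,fy=5.4,interpolation=cv2.INTER_CUBIC))
E
```

```text
(no output)
```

View pics/z7.png

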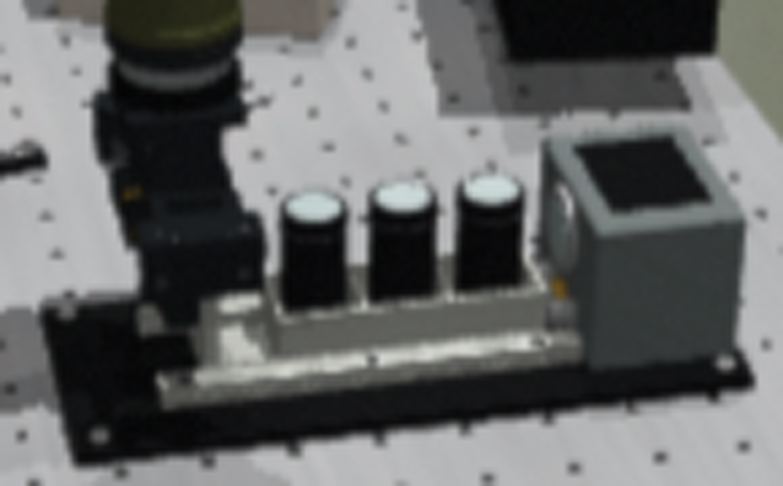

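>>> {"api": "servo_tool", "payload": {"rows": "0.5 0 0 0 0 0; 1 0 0 0 0 0; 1.5 0 0 0 0 0; 2 0 0 0 0 0; 2 0 0 0 0 0; 2 0 0 0 0 0"}}

```text
time: 29.27
eef_pos: [581.1, 86.1, 4.1]
orientation: [[-1.0, 0.009, -0.012], [0.009, 1.0, -0.003], [0.012, -0.003, -1.0]]
contact_force: [-11.6, 0.0, 7.0]
finger_gap: 0.009
```

>>> {"api": "servo_tool", "payload": {"rows": "0.5 0 0 0 0 0; 1 0 0 0 0 0; 1.5 0 0 0 0 0; 2 0 0 0 0 0; 2 0 0 0 0 0; 2 0 0 0 0 0"}}

```text
time: 29.77
eef_pos: [581.4, 86.1, 3.9]
orientation: [[-1.0, 0.009, -0.015], [0.009, 1.0, -0.003], [0.015, -0.003, -1.0]]
contact_force: [-15.8, 0.8, 7.9]
finger_gap: 0.008
```

Position has stalled and the force is climbing, so it's on the stops. I'll add some hold force.

>>> {"api": "servo_tool", "payload": {"rows": "0.5 0 0 0 0 0; 1 0 0 0 0 0; 1.5 0 0 0 0 0; 2 0 0 0 0 0; 2.5 0 0 0 0 0; 3 0 0 0 0 0; 3 0 0 0 0 0; 3 0 0 0 0 0; 3 0 0 0 0 0; 3 0 0 0 0 0"}}

```text
time: 30.6
eef_pos: [581.2, 86.0, 3.5]
orientation: [[-1.0, 0.008, -0.02], [0.008, 1.0, -0.004], [0.02, -0.004, -1.0]]
contact_force: [-20.1, -0.3, 10.4]
finger_gap: 0.008
```

```bash
python3 - <<'E'
from h import *
u=snap('side','side17.png');st=manip.state();print(st['eef_pos'],st['contact_force'],st['moment'],st['joint_velocities'].round(3))
a=u['frame'][165:225,320:395,::-1]
b=u['frame'][165:225,250:325,::-1]
t=snap('top','top17.png')
cv2.imwrite('pics/z8.png',cv2.resize(np.hstack([b,a]),None,fx=5.2,fy=8,interpolation=cv2.INTER_CUBIC))
cv2.imwrite('pics/z9.png',cv2.resize(t['frame'][90:245,225:320,::-1],None,fx=3.8,fy=3.8,interpolation=cv2.INTER_CUBIC))
st=manip.state();print(st['eef_pos'],st['contact_force'])
E
```

```text
[581.11720081  85.92539296   3.45595225] [-20.14093925   0.55559403   9.87963572] [0.11653742 3.83064498 0.00853945] [ 0.001  0.001  0.    -0.001  0.001  0.     0.001]
[581.16179107  85.93998382   3.45703361] [-20.99642863   0.96693399  10.35454569]
```

View pics/z8.png

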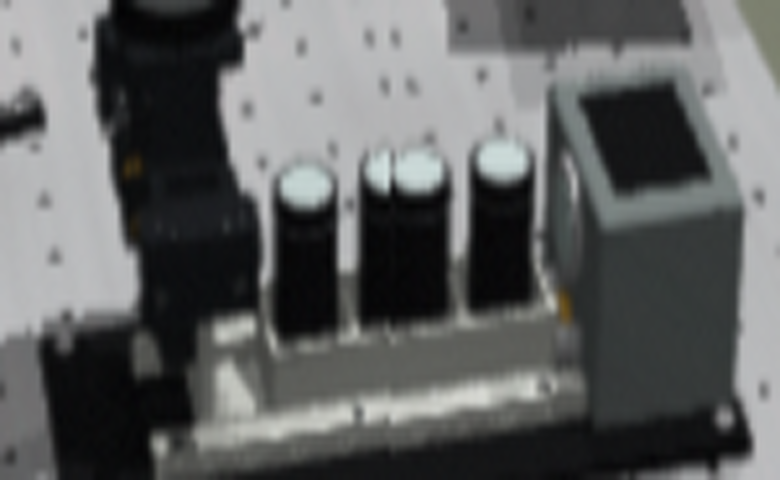

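View pics/z9.png

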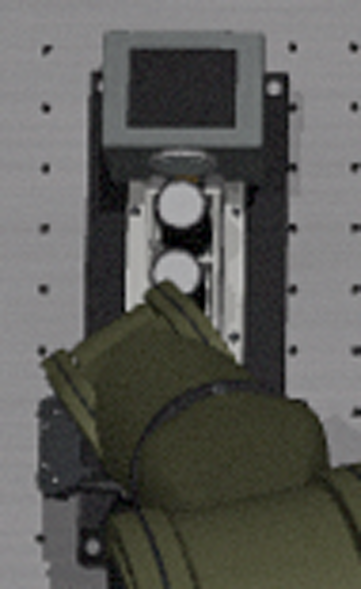

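View pics/top17.png

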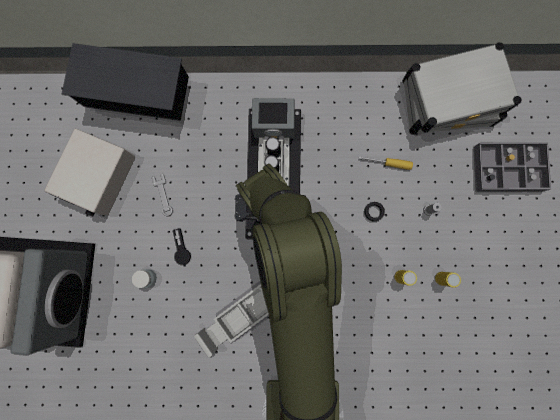

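```bash
python3 - <<'E'
from h import *
s=load('top17.png');print(px2w(s,225+(182.5)/3.8-.5,90+203.5/3.8-.5,108), px2w(load('top0.png'),235+188.5/5-.5,90+276.5/3.8-.5,108))
u=load('side17.png')
a=u['frame'][185:215,345:375,::-1]
cv2.imwrite('pics/z10.png',cv2.resize(a,None,fx=18,fy=18,interpolation=cv2.INTER_CUBIC))
for p in [(806,57,52),(806,57,30),(802,57,52)]: print(p,(w2px(u,p)-[345,185]+.5)*18)
E
```

```text
[769.19318363  82.8585772  108.        ] [714.61087202  83.48365759 108.        ]
(806, 57, 52) [183.29079111 313.82374063]
(806, 57, 30) [177.652266   420.38936209]
(802, 57, 52) [161.30423425 316.45875173]
```

View pics/z10.png

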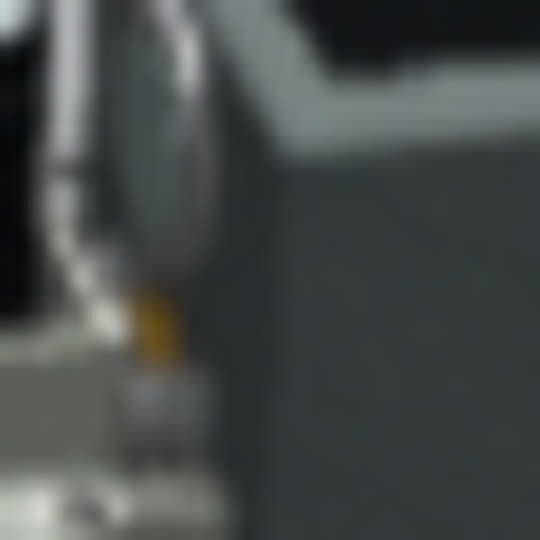

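```bash
python3 - <<'E'
from h import *
st=manip.state();print(st['time'],st['eef_pos'],st['contact_force'])
print(manip.sign_off())
E
```

```text
30.7 [581.16179107  85.93998382   3.45703361] [-20.99642863   0.96693399  10.35454569]
the job is handed in; nothing more can be done
None
```

I set both loose black tubes down in the carrier, one in the middle cell and one in the near cell. I then pushed the carrier by its push plate onto the hard stops, and handed in at 30.7 s with the arm still pushing at about 20 N.

**Setting down:** each tube was lowered until the wrist showed about 5 N of floor contact, then released. All three tubes stand upright in the last side view. The bystanders, yellow tubes and larger carrier looked undisturbed in the last top view, except where the arm hid part of it.

**Seating on the stops:**
- The spring force rose at its expected rate to about 12 N, roughly 10 N of spring plus friction.
- The TCP then stopped at x ≈ 581 mm, while the force went from 12 to 16 to 20 N as I commanded further.
- The carrier moved about 55 mm in the top view. That agrees with the 56 mm I worked out from the pusher's position in the image.

**What disagreed:**
- **Fingertips:** both cameras showed the real tips about 32 to 35 mm above the reported TCP. My first push attempt passed over the plate without touching it, so I backed off, lowered the tool and pushed again.
- **Stop position:** taking the dock origin as the middle of its base plate puts the stops about 8 to 10 mm further on than where the carrier stopped. I trusted the pusher image, the force readings and the stall instead.
- **Upward force:** a steady upward force of about 10 N stayed on the tool during the hold.

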